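Close the cement jar

TASK

The cement jar with the red cap was left open and will dry out: screw its red cap clockwise all the way down until it stops, then let go. Leave the black cap on the other jar closed, and do not shift or knock over the other things on the bench.

Things in the scene. Friction and masses are not known exactly. Their poses are not given: they have to be found in the camera images.
- red_cap_mid (a point): Point on the vertical axis of the red screw cap, half-way up it; yaw turns with the cap. The cap is a ribbed cylinder 52 mm across, 26 mm tall, to be gripped across its sides from above at any yaw. Fully closed this point is 97 mm above the bench; open, the cap stands 1.9 mm higher per rad, showing white thread below it. A white line on its -x side meets a black collar mark when closed.
- red_cap (a joint): Turn of the red cap in rad: 0 = fully screwed down at its stop; grows counter-clockwise seen from above (opening), to a stop at 4.4; clockwise closes. It starts 2.4 to 3.6 open, turns stiffly (about 0.1 N m), stays where left, cannot come off, and moves down 1.9 mm per rad as it closes.
- red_jar: Jar under the red cap: squat amber glass, 72 mm wide, its shoulder narrowing to the neck at 73 mm above the bench; white neck collar 50 mm across, 73 to 83 mm above the bench. It is held in a 92 x 92 x 22 mm wooden block fixed to the bench. Origin: centre of the block's underside, on the cap's axis.
- black_jar: The second jar, like the first but with a black cap, in its own fixed block. Origin: centre of the block's underside.
- black_cap_mid (a point): The same point of the black cap, which is like the red one. That cap is closed.
- black_cap (a joint): Turn of the black cap, as for the red one; it starts at 0, fully closed, and is to stay so.
- red_spool_mid (a point): Centre (half-way up) of a loose bystander: small wooden spool of red thread, 36 mm across, 40 mm tall.
- tape_roll_mid (a point): Centre (half-way up) of a loose bystander: roll of masking tape lying flat, 104 mm across, 25 mm tall.
- mug_mid (a point): Centre (half-way up) of a loose bystander: green and white tea mug, 88 mm tall, 117 mm long with its handle.
- tape_rule_mid (a point): Centre (half-way up) of a loose bystander: yellow tape measure lying flat, 56 x 74 x 17 mm.
- tan_spool_mid (a point): Centre (half-way up) of a loose bystander: wooden spool of tan thread, 46 mm across, 52 mm tall.
Not all that is in view belongs to the job. What is shaped like the red_jar but turquoise is not meant.

How it is judged (in metres and radians):
At the end, for the whole second after the job is handed in: The red cap is screwed down to within 0.2 rad (about 11 degrees) of its stop, and the black cap is likewise still closed to within 0.2 rad (value of joint each of red_cap, black_cap below 0.2 rad); the robot touches nothing.
It fails at once if the black cap is unscrewed by more than 0.2 rad (value of joint black_cap above 0.2 rad).
It fails at once if one of the five loose bystanders is moved by more than 30 mm (distance of any of red_spool_mid, tape_roll_mid, mug_mid, tape_rule_mid, tan_spool_mid from where it was at the start of the episode above 0.03 m).
It also fails if it takes over 51 s, if anything falls off the work surface, if the arm or the gripper's body presses on something with over 40 N, if the wrist force passes 120 N, or if a joint passes its speed limit or range.

ROBOT

A 6-joint arm with a two-finger parallel gripper is mounted at the origin on a cart in front of the work surface, level with it; the furniture and walls round the work are solid. World frame = base frame: x ahead of the robot, y to its left, z up, the work surface at z = 0. Lengths are in mm, angles in rad, forces in N, time in s.
With the tool pointing down it reaches from about 350 to 850 mm from the base axis. Payload 8.1 kg.
Tool frame: the origin (TCP) lies midway between the tips of the shut fingers; the grasp point (between the pads) lies behind it (env.grasp_offset is the z of the grasp point in the tool frame, in mm); z points along the fingers, y is the line along which they close (so a half turn about z gives the same grasp; the last joint's range is limited). The gripper opens to 85 mm and grips with 20 to 120 N. Pads are 22 mm wide; open, the fingers measure 114 mm over their backs; the gripper's body (76 mm by 85 mm) begins 54 mm behind the grasp point. The pads swing forward as they close: fully open they stand 13 mm farther back than shut.
Start: joints at [-1.326, 0.13, 1.488, -0, 1.523, -0.085], TCP at [194.332, -567.662, 231.292] pointing down, gripper open.
Joint ranges: [-2.96, 2.96], [-0.89, 2.26], [0.02, 2.5], [-1.34, 4.48], [0, 2.73], [-2.66, 2.66]. Speed limits (rad/s): [2.39, 2.39, 2.79, 3.14, 3.14, 3.14].

INTERFACE

Orientations are given as [roll, pitch, yaw] about the fixed x, y, z axes, in that order (R = Rz(yaw) Ry(pitch) Rx(roll)).
In Python, from cell import env gives the robot as it stands.
- The arm moves only by the tool servo_tool, never from a script. Its argument "series" is a list of rows, each a list of 4 numbers: the shift along the tool's x, y, z normalised to -1 to 1, where 1 is 15 cm, then the turn about the tool's z normalised to -1 to 1, where 1 is pi rad. In form: [[dx, dy, dz, turn], ...]. A call has 1 to 20 rows; each row is the pose to reach, as a shift and turn from the pose commanded when the call began, along the tool's axes at that moment, turning the shorter way round; what a row does not reach only later rows make up. A row lasts 1/8 s, in which the tool goes at most 62.5 mm and 10.7 degrees, less where a joint would pass 70% of its speed; a pose out of reach is approached as far as the arm can. A call with a number of a shift or a turn outside -1 to 1 is refused whole. A call with a gripper value outside its range is refused whole. "hand" is the opening, from -1 (shut) to 1 (fully open), so that 0 is half open, set as the call begins (left out, the last holds). The fingers move at their own pace and stop on an object; "squeeze" is the grip in N (left out, the last holds). Time passes only in rows, so rows that repeat a pose let the fingers close. It gives the time, the measured TCP pose, the force, the opening and the grip force at its end, in the units of the state.
- env.state(): the state, without advancing time (a new reading comes with each control period).
- env.get_image(name): name is "side" or "top" or "wrist"; returns the picture (400x640x3 uint8, red, green, blue); there is no depth.
- env.camera_model(name): a dict with "K" (3x3 intrinsics, pixels), "pose" (4x4, takes a point from camera to world coordinates); the wrist camera has in their place "T_tool_cam" (4x4, takes a point from camera to tool coordinates, whose origin is the TCP and whose axes are the flange's). Camera axes: x right, y down, z forward; pixel columns grow to the right and rows downward; lengths in mm; the calibration is good to about 2 mm. A picture is of the moment at which its call begins: read the wrist's pose just before it. camera_model takes no time and is no camera call.
- env.hand_in(): hands the job in; it is judged then, once.
Trained networks look in the newest picture that a camera, given by its name, has taken for a name from the list of things; names that differ only in an ending like _2 or _b are one class to them, and where a whole thing is asked for, a point or a joint stands for the part that bears it (a point fixed in the world has none). Each returns a list of dicts, best first, with "confidence" (0 to 1); they miss things now and then, are a little off and sometimes report something else, mostly with a low value. They report only what shows in the picture. A call takes as long as a camera call. They do not tell look-alikes from the thing itself.
- env.find_in(camera, thing): "point" ([column, row] in pixels, amid what is visible of it).
- env.regions_of(camera, thing): "region" (400x640 bool, what is visible of it) and "point" ([column, row] in pixels, amid what is visible of it).
- env.tip_of(camera, thing): "point" ([column, row] in pixels: a listed point, or the origin of a listed thing).
The state is a dict: "time": time; "joint_pos": joint angles; "joint_vel": joint speeds; "tau": joint torques, N m; "tool_pos": TCP position; "tcp_rot": TCP orientation; "force": force on the tool from outside, world axes, zero at the start; "ft_torque": the same for the moment, N m; "finger_gap": finger opening in mm; "grasp_force": force on a finger pad.
Only numpy, scipy, OpenCV 4.12 (cv2) and the standard library are available. Lean on these libraries where they do the work, as an engineer would, in place of code of your own. Each camera call takes 0.05 s, during which the arm holds its last target. There are 200 camera calls.

## Working session

There is one attempt and no reset: what is moved stays moved. The work goes in short steps, Python scripts to look and compute and a tool call to move; the robot and the scene stay as the last step left them, time stands still between calls to the robot, and variables do not carry over. Pictures are saved under pics/ and viewed, at most 10 in all, crops included, and the job is handed in when it is done.

Besides the shell and the picture viewer there is one more tool, called by a JSON object that holds its "method" and its "body". servo_tool: Moves the arm, as the interface text tells. Its arguments: {"type":"object","properties":{"series":{"type":"array"},"hand":{"type":"number"},"squeeze":{"type":"number"}},"required":["series"]}

```bash
mkdir -p pics; cat > h.py <<'E'
import numpy as np, cv2
from cell import env
from scipy.spatial.transform import Rotation as R
def save(cam,name):
    im=env.get_image(cam); cv2.imwrite(f'pics/{name}.png',im[:,:,::-1]); return im
def ray(cam,px,st=None):
    m=env.camera_model(cam); K=np.array(m['K'])
    if 'pose' in m: T=np.array(m['pose'])
    else:
        st=st or env.state(); B=np.eye(4); B[:3,:3]=R.from_euler('xyz',st['tcp_rot']).as_matrix(); B[:3,3]=st['tool_pos']; T=B@np.array(m['T_tool_cam'])
    d=T[:3,:3]@np.linalg.inv(K)@np.array([px[0],px[1],1.]); return T[:3,3],d
def atz(cam,px,z,st=None):
    o,d=ray(cam,px,st); return o+d*(z-o[2])/d[2]
E
python3 - <<'E'
from h import *
s=env.state(); print(s['tool_pos'],s['tcp_rot'],env.grasp_offset,s['finger_gap'],s['time'])
a=save('top','top');b=save('side','side')
cv2.imwrite('pics/both.png',cv2.resize(np.vstack([a,b])[:,:,::-1],(480,600)))
for c in('top','side'):
  for n in('red_cap_mid','black_cap_mid'):
    for r in env.tip_of(c,n)[:3]: print(c,n,np.round(r['point']),round(r['confidence'],2),np.round(atz(c,r['point'],102 if 'red' in n else 97)))
for n in('red_spool_mid','tape_roll_mid','mug_mid','tape_rule_mid','tan_spool_mid','red_jar'):
    for r in env.tip_of('top',n)[:2]: print(n,np.round(r['point']),round(r['confidence'],2),np.round(atz('top',r['point'],20)))
E
```

```text
[ 194.18588774 -567.13535831  230.25717079] [-3.13977313e+00 -1.06138986e-04  3.29778201e-01] -18.700000000000003 86.00717860583217 0.0
top red_cap_mid [369. 199.] 0.61 [531. -63. 102.]
top red_cap_mid [274. 261.] 0.59 [343. 214. 102.]
top black_cap_mid [268. 196.] 0.62 [533. 237.  97.]
side red_cap_mid [330. 166.] 0.8 [534. -83. 102.]
side red_cap_mid [390. 217.] 0.62 [333. 208. 102.]
side red_cap_mid [305. 256.] 0.62 [484. 411. 102.]
side black_cap_mid [303. 214.] 0.71 [534. 225.  97.]
side black_cap_mid [349. 286.] 0.44 [383. 489.  97.]
red_spool_mid [226. 241.] 0.7 [405. 370.  20.]
tape_roll_mid [339. 155.] 0.89 [686.  27.  20.]
mug_mid [419. 198.] 0.97 [ 553. -225.   20.]
tape_rule_mid [210. 199.] 0.57 [536. 429.  20.]
tan_spool_mid [270. 159.] 0.58 [670. 246.  20.]
red_jar [278. 266.] 0.73 [333. 207.  20.]
red_jar [364. 207.] 0.66 [521. -54.  20.]
```

View pics/top.png

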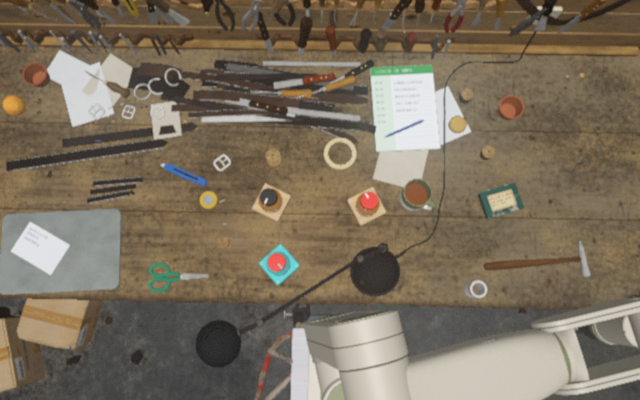

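View pics/side.png

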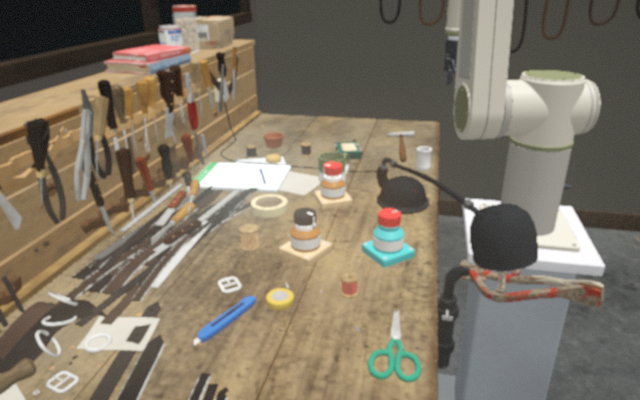

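The side view shows two red-capped jars: amber at (330,166) side / (369,199) top, and turquoise at (390,217) side / (274,261) top. The amber one in the wooden block is the one meant, and I'll confirm it in a crop. A desk lamp (base at (375,270) top, arm to (218,343)) is an obstacle, so I'll triangulate it too.

```bash
python3 - <<'E'
from h import *
def tri(a,b):
    o1,d1=ray('top',a);o2,d2=ray('side',b)
    s=np.linalg.lstsq(np.c_[d1,-d2],o2-o1,rcond=None)[0]
    p,q=o1+s[0]*d1,o2+s[1]*d2; return np.round((p+q)/2),round(np.linalg.norm(p-q),1)
print('cap',tri((369,199),(330,166)),'black',tri((268,196),(303,214)))
print('lamp elbow',tri((383,245),(385,165)),'head',tri((218,343),(503,237)),'base',tri((375,270),(403,195)))
a=cv2.imread('pics/top.png')[140:300,250:450];b=cv2.imread('pics/side.png')[130:290,270:470]
cv2.imwrite('pics/crop.png',cv2.resize(np.hstack([a,b]),(800,320),interpolation=cv2.INTER_CUBIC))
E
```

```text
cap (array([528., -61., 111.]), np.float64(0.1)) black (array([532., 238., 105.]), np.float64(0.8))
lamp elbow (array([ 385., -102.,  110.]), np.float64(17.4)) head (array([112., 353., 152.]), np.float64(2.8)) base (array([323., -87.,  27.]), np.float64(6.4))
```

View pics/crop.png

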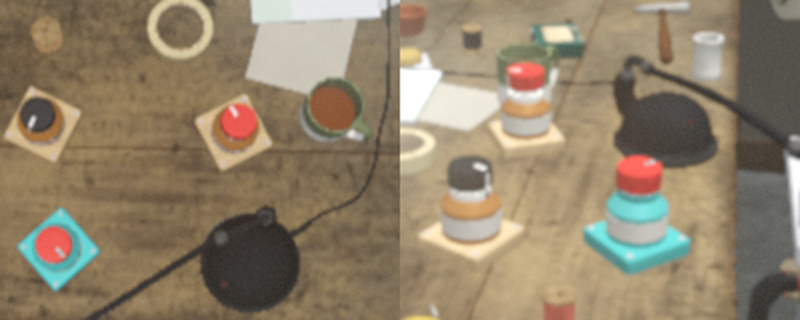

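The crop confirms it: the amber jar in the wooden block at top (369,199) carries the red cap. The turquoise jar, whose cap is also red, is not meant. I'll move above it.

{"method": "servo_tool", "body": {"series": [[0.4, -0.3, 0, 0], [0.8, -0.62, 0, 0], [1, -0.77, 0, 0], [1, -0.77, 0, 0]], "hand": 1, "squeeze": 80}}

```text
time: 1.1
tool_pos: [301.0, -406.8, 231.6]
tcp_rot: [3.141, -0.001, 0.334]
force: [-0.4, -1.2, -0.5]
finger_gap: 85.1
grasp_force: 0.0
```

{"method": "servo_tool", "body": {"series": [[0.4, -0.3, 0, 0], [0.8, -0.62, 0, 0], [1, -0.77, 0, 0], [1, -0.77, 0, 0]]}}

```text
time: 1.6
tool_pos: [405.2, -249.3, 231.6]
tcp_rot: [3.142, -0.001, 0.335]
force: [-0.0, -0.7, 0.4]
finger_gap: 85.6
grasp_force: 0.0
```

{"method": "servo_tool", "body": {"series": [[0.4, -0.3, 0, 0], [0.8, -0.62, 0, 0], [1, -0.77, 0, 0], [1, -0.77, 0, 0], [1, -0.77, 0, 0]]}}

```text
time: 2.22
tool_pos: [507.7, -95.2, 231.1]
tcp_rot: [3.141, 0.001, 0.33]
force: [-0.2, 0.3, -0.1]
finger_gap: 85.1
grasp_force: 0.0
```

```bash
python3 - <<'E'
from h import *
s=env.state(); print(s['time'],s['tool_pos'],s['tcp_rot'],s['joint_pos'],s['force'])
save('wrist','w1')
for n in('red_cap_mid','black_cap_mid'):
  for r in env.tip_of('wrist',n)[:3]: print(n,np.round(r['point']),round(r['confidence'],2),np.round(atz('wrist',r['point'],103,s),1))
for r in env.regions_of('wrist','red_cap_mid')[:2]:
  y,x=np.nonzero(r['region']); print(r['confidence'],r['point'],x.min(),x.max(),y.min(),y.max())
E
```

```text
2.225 [507.73892605 -95.20223919 231.08551368] [3.14117031e+00 8.57155635e-04 3.29822813e-01] [-2.84029851e-01 -9.58315196e-02  1.71742773e+00 -8.40045141e-04
  1.52045385e+00  9.56985946e-01] [-0.17992429  0.25405886 -0.09345518]
red_cap_mid [295. 169.] 0.77 [524.6 -65.2 103. ]
red_cap_mid [  1. 251.] 0.61 [341.8 199.8 103. ]
0.93 [14.0, 250.4] 0 37 225 277
0.76 [294.1, 167.9] 263 319 140 196
```

View pics/w1.png

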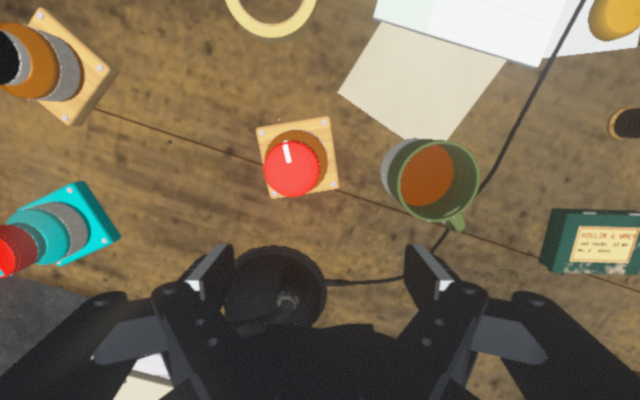

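The wrist view shows the red cap's disc centred near (292,168), with its white line pointing up. The mug is at (430,180) and leaves enough room. The block edges and the line suggest the cap is about 3.1 rad open. Next I'll work out the centre from the disc.

```bash
python3 - <<'E'
from h import *
s=env.state(); im=env.get_image('wrist'); s2=env.state()
hsv=cv2.cvtColor(im,cv2.COLOR_RGB2HSV); m=(((hsv[:,:,0]<4)|(hsv[:,:,0]>174))&(hsv[:,:,1]>190)&(hsv[:,:,2]>140)).astype(np.uint8); m[:, :240]=0; m[:,345:]=0; m[215:]=0
c=max(cv2.findContours(m,0,2)[0],key=cv2.contourArea); print(cv2.minEnclosingCircle(c),cv2.boundingRect(c))
(u,v),r=cv2.minEnclosingCircle(c)
p=atz('wrist',(u,v),116,s); print(p, np.linalg.norm(atz('wrist',(u+r,v),116,s)-p))
Rm=R.from_euler('xyz',s['tcp_rot']).as_matrix(); t=p.copy(); print('tool shift/150',Rm.T@(t-s['tool_pos'])/150)
E
```

```text
((293.0, 168.0833282470703), 27.377227783203125) (287, 141, 31, 55)
[526.4498262  -64.62268075 116.        ] 25.28744736928979
tool shift/150 [ 0.18718685 -0.15562068  0.76884604]
```

{"method": "servo_tool", "body": {"series": [[0.19, -0.155, 0.1, -0.3], [0.19, -0.155, 0.3, -0.6], [0.19, -0.155, 0.3, -0.9], [0.19, -0.155, 0.3, -0.95], [0.19, -0.155, 0.3, -0.95], [0.19, -0.155, 0.3, -0.95], [0.19, -0.155, 0.3, -0.95], [0.19, -0.155, 0.3, -0.95], [0.19, -0.155, 0.3, -0.95], [0.19, -0.155, 0.3, -0.95], [0.19, -0.155, 0.3, -0.95], [0.19, -0.155, 0.3, -0.95], [0.19, -0.155, 0.3, -0.95], [0.19, -0.155, 0.3, -0.95], [0.19, -0.155, 0.3, -0.95], [0.19, -0.155, 0.3, -0.95], [0.19, -0.155, 0.3, -0.95], [0.19, -0.155, 0.3, -0.95], [0.19, -0.155, 0.3, -0.95]]}}

```text
time: 4.85
tool_pos: [527.3, -63.1, 186.4]
tcp_rot: [-3.142, 0.0, -2.971]
force: [-0.1, 0.4, 0.1]
finger_gap: 85.1
grasp_force: 0.0
```

```bash
python3 - <<'E'
from h import *
s=env.state(); print(s['time'],s['tool_pos'],s['tcp_rot'],s['joint_pos'],s['force'])
im=save('wrist','w2')
for r in env.tip_of('wrist','red_cap_mid')[:2]: print(np.round(r['point']),round(r['confidence'],2),np.round(atz('wrist',r['point'],103,s),1))
Rm=R.from_euler('xyz',s['tcp_rot']).as_matrix(); print(Rm.T@(np.array([526.4,-64.6,116])-s['tool_pos'])/150)
E
```

```text
4.85 [527.27695517 -63.10193453 186.36217035] [-3.14154487e+00  9.38236193e-05 -2.97147461e+00] [-2.15667157e-01 -3.10579146e-02  1.73748019e+00 -9.04762577e-06
  1.43506547e+00 -1.95658030e+00] [-0.0572064   0.4394252   0.13097938]
[324. 204.] 0.71 [523.7 -60.5 103. ]
[ 0.00749679 -0.00883074  0.46908086]
```

View pics/w2.png

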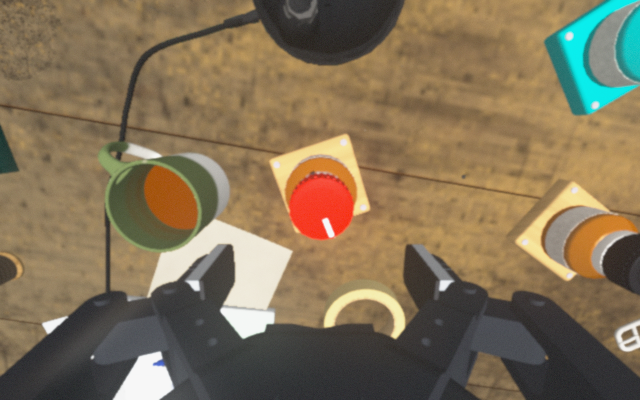

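The wrist view shows the cap disc at (321,207), centred between the fingers at (220/420), with nothing in their way. I'll descend and close.

{"method": "servo_tool", "body": {"series": [[0, 0, 0.2, 0], [0, 0, 0.4, 0], [0, 0, 0.58, 0], [0, 0, 0.65, 0], [0, 0, 0.65, 0]]}}

```text
time: 5.58
tool_pos: [526.9, -62.7, 88.4]
tcp_rot: [3.141, -0.001, -2.969]
force: [0.4, -0.0, -0.1]
finger_gap: 85.2
grasp_force: 0.0
```

{"method": "servo_tool", "body": {"series": [[0, 0, 0, 0], [0, 0, 0, 0], [0, 0, 0, 0], [0, 0, 0, 0], [0, 0, 0, 0], [0, 0, 0, 0]], "hand": -1, "squeeze": 80}}

```text
time: 6.32
tool_pos: [528.2, -61.5, 91.1]
tcp_rot: [3.14, 0.002, -2.968]
force: [-5.3, 8.4, 13.0]
finger_gap: 50.0
grasp_force: 80.8
```

{"method": "servo_tool", "body": {"series": [[0, 0, 0, 0.05], [0, 0, 0, 0.1], [0, 0, 0, 0.15], [0, 0, 0, 0.2], [0, 0, 0, 0.25], [0, 0, 0, 0.3], [0, 0, 0, 0.3]]}}

```text
time: 7.2
tool_pos: [527.3, -63.9, 89.6]
tcp_rot: [-3.14, 0.001, 2.369]
force: [-2.8, -4.1, 1.2]
finger_gap: 50.0
grasp_force: 82.4
```

```bash
python3 - <<'E'
from h import *
s=env.state(); print(s['time'],s['tool_pos'],s['tcp_rot'],s['joint_pos'],s['force'],s['ft_torque'])
save('wrist','w3')
E
```

```text
7.2 [527.26587219 -63.90303699  89.62622776] [-3.14045473e+00  1.25280599e-03  2.36909934e+00] [-2.16034667e-01  6.07206181e-02  1.82916675e+00 -1.71476205e-03
  1.25124296e+00 -1.01379866e+00] [-2.77292976 -4.1147426   1.16883084] [-0.68187583  0.51091581 -0.08083606]
```

View pics/w3.png

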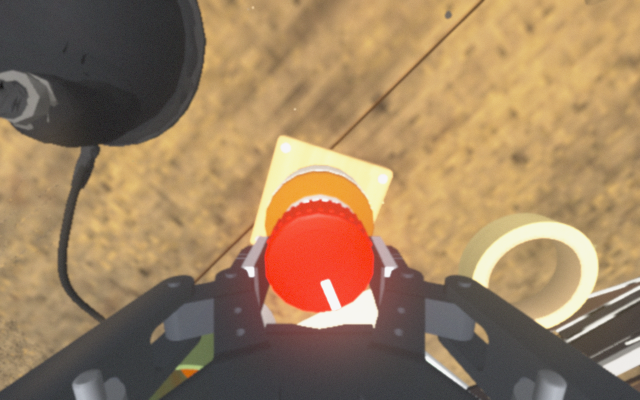

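The white line still sits at the same place relative to the gripper (330,295), so the cap is turning with it without slip. I'll continue, following it down.

{"method": "servo_tool", "body": {"series": [[0, 0, 0.002, 0.05], [0, 0, 0.004, 0.1], [0, 0, 0.006, 0.15], [0, 0, 0.008, 0.2], [0, 0, 0.01, 0.25], [0, 0, 0.012, 0.3], [0, 0, 0.014, 0.35], [0, 0, 0.016, 0.4], [0, 0, 0.018, 0.45], [0, 0, 0.02, 0.5], [0, 0, 0.02, 0.5]]}}

```text
time: 8.62
tool_pos: [523.4, -63.9, 86.2]
tcp_rot: [-3.136, 0.007, 0.798]
force: [-24.7, -5.1, 17.5]
finger_gap: 49.7
grasp_force: 84.1
```

```bash
python3 - <<'E'
from h import *
s=env.state(); print(s['time'],s['tool_pos'],s['tcp_rot'],s['joint_pos'][5],s['force'],s['ft_torque'],s['tau'][5])
E
```

```text
8.625 [523.41105581 -63.9374559   86.20963819] [-3.13643071  0.00702838  0.79834371] 0.5570027634156651 [-24.67948682  -5.09683359  17.51278646] [-0.79026928  3.95501536 -0.04144877] 1.2892558425664902
```

Sideways force has built up from a slight off-centre grip. I'll relieve it and go on to the stop.

{"method": "servo_tool", "body": {"series": [[-0.019, -0.019, -0.007, 0], [-0.019, -0.019, -0.007, 0.04], [-0.019, -0.019, -0.007, 0.08], [-0.019, -0.019, -0.005, 0.12], [-0.019, -0.019, -0.003, 0.16], [-0.019, -0.019, -0.003, 0.16]]}}

```text
time: 9.38
tool_pos: [522.3, -62.8, 85.9]
tcp_rot: [-3.141, 0.002, 0.299]
force: [-4.5, -0.1, -3.3]
finger_gap: 49.5
grasp_force: 86.3
```

```bash
python3 - <<'E'
from h import *
s=env.state(); print(s['time'],s['tool_pos'],s['tcp_rot'],s['joint_pos'][5],s['force'],s['ft_torque'],s['tau'][5])
save('wrist','w4')
E
```

```text
9.375 [522.29275313 -62.80269752  85.88008925] [-3.14072584e+00  1.88477128e-03  2.99074423e-01] 1.0547527692349739 [-4.45588477 -0.11452377 -3.27288082] [-0.05667183  0.7858509  -0.05617221] 1.3170088827610016
```

View pics/w4.png

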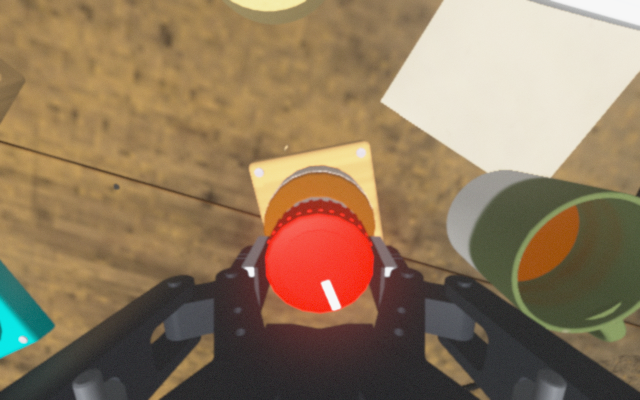

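The line is unchanged relative to the gripper at (330,295) and there is no sign of the stop yet, after 3.0 rad of turn. I'll continue in smaller steps.

{"method": "servo_tool", "body": {"series": [[0, 0, 0.002, 0.04], [0, 0, 0.004, 0.08], [0, 0, 0.004, 0.1], [0, 0, 0.004, 0.1]]}}

```text
time: 9.93
tool_pos: [522.2, -61.9, 85.4]
tcp_rot: [-3.141, 0.003, -0.009]
force: [-6.8, 3.3, -0.4]
finger_gap: 49.8
grasp_force: 86.5
```

```bash
python3 - <<'E'
from h import *
s=env.state(); print(s['time'],s['tool_pos'],s['tcp_rot'],s['joint_pos'][5],s['force'],s['ft_torque'],s['tau'][5])
E
```

```text
9.925 [522.17563728 -61.94809658  85.36193204] [-3.14103553e+00  2.58620159e-03 -9.22526274e-03] 1.3644007474504218 [-6.77891952  3.32541883 -0.3899543 ] [0.55171832 1.16263569 2.7867242 ] 3.346022218465805
```

{"method": "servo_tool", "body": {"series": [[0, 0, 0.002, 0.04], [0, 0, 0.004, 0.08], [0, 0, 0.004, 0.1], [0, 0, 0.004, 0.1]]}}

```text
time: 10.42
tool_pos: [524.1, -61.7, 85.4]
tcp_rot: [-3.14, -0.001, -0.324]
force: [2.2, 4.3, -4.8]
finger_gap: 49.8
grasp_force: 86.4
```

```bash
python3 - <<'E'
from h import *
s=env.state(); print(s['time'],s['tool_pos'],s['tcp_rot'],s['joint_pos'][5],s['force'],s['ft_torque'],s['tau'][5])
im=save('wrist','w5'); print(np.round(env.find_in('side','red_cap_mid')[0]['point']))
b=env.get_image('side')[120:220,250:410]
cv2.imwrite('pics/w5s.png',np.vstack([im,cv2.resize(b,(320,200),interpolation=2)[:,:].repeat(2,1)[:, :640]])[:,:,::-1])
E
```

```text
10.425 [524.13870135 -61.72374875  85.41883835] [-3.14012030e+00 -1.34210523e-03 -3.23922889e-01] 1.6789645952104635 [ 2.16124834  4.30760692 -4.81036766] [0.95059071 0.0757058  2.36770217] 2.9589515179395676
[332. 168.]
```

View pics/w5s.png

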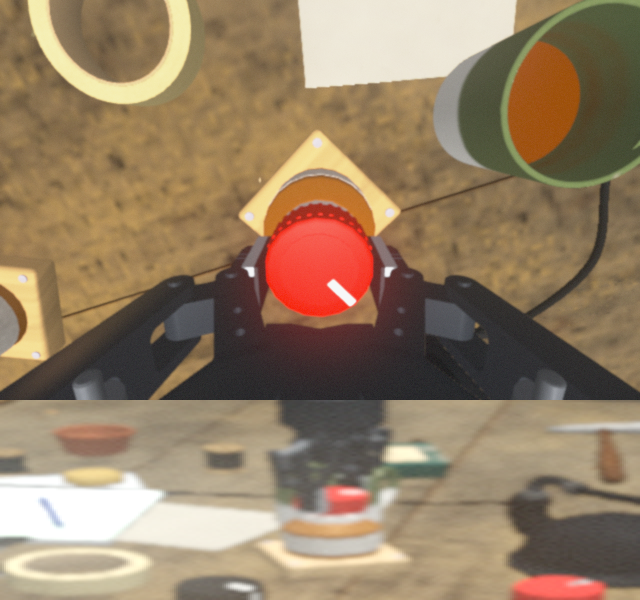

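Torque jumped from about 0.05 to 2.8 N m. The line then slipped from (330,295) to (342,293) relative to the gripper, so the cap is at its stop after about 3.2 rad, close to the estimate. I'll release and lift.

{"method": "servo_tool", "body": {"series": [[0, 0, 0, 0], [0, 0, 0, 0], [0, 0, 0, 0], [0, 0, 0, 0], [0, 0, 0, 0], [0, 0, 0, 0]], "hand": 1}}

```text
time: 11.32
tool_pos: [523.3, -63.0, 85.0]
tcp_rot: [-3.142, -0.0, -0.33]
force: [0.5, -0.3, -0.1]
finger_gap: 85.4
grasp_force: 0.0
```

{"method": "servo_tool", "body": {"series": [[0, 0, -0.1, 0], [0, 0, -0.3, 0], [0, 0, -0.6, 0], [0, 0, -0.8, 0], [0, 0, -0.8, 0], [0, 0, -0.8, 0]]}}

```text
time: 12.08
tool_pos: [523.1, -62.9, 205.0]
tcp_rot: [3.142, -0.0, -0.33]
force: [-0.9, 0.6, -0.3]
finger_gap: 85.7
grasp_force: 0.0
```

```bash
python3 - <<'E'
from h import *
s=env.state(); print(s['time'],s['tool_pos'],s['force'],s['finger_gap'])
im=save('wrist','w6')
b=cv2.resize(env.get_image('side')[130:230,270:430],(640,200*2),interpolation=2)
cv2.imwrite('pics/w6s.png',cv2.resize(np.vstack([im,b]),(480,600))[:,:,::-1])
E
```

```text
12.075 [523.1270659  -62.90713301 205.01937652] [-0.94845492  0.64475469 -0.34940068] 85.72783146966668
```

View pics/w6s.png

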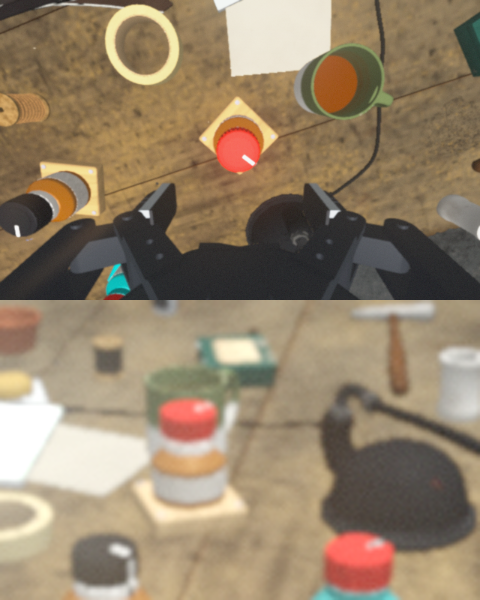

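The red cap is down, its white line square to the block's side, as it should be when closed. The gripper is clear and the bystanders and black cap look undisturbed.

```bash
python3 -c "
from cell import env
print(env.hand_in())"
```

```text
the job is handed in; nothing more can be done
None
```

I screwed the red cap down to its stop (turning torque jumped to about 2.8 N m), let go and lifted clear, and handed the job in at about 12 s; the black cap and bystanders looked undisturbed, and the hand-in returned no verdict.

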